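# Third hand: hold a sample cell down and back in its clamping fixture

## Robot

A 6-joint arm with a two-finger parallel gripper is mounted at the origin on a cart in front of the work surface, level with it; the furniture and walls round the work are solid. World frame = base frame: x ahead of the robot, y to its left, z up, the work surface at z = 0. Lengths are in m, angles in rad, forces in N, time in s.
With the tool pointing down it reaches from about 0.35 to 0.975 m from the base axis. Payload 4.9 kg.
Tool frame: the origin (TCP) lies on the centre line of the jaws, within the pads' length; the fingertips stand manip.tip_reach ahead of it and the grasp point (between the pads) is the TCP (manip.tip_reach is the distance from the TCP to the fingertips, in m); z points along the fingers, y is the line along which they close (so a half turn about z gives the same grasp; the last joint's range is limited). The gripper opens to 85 mm and grips with 20 to 120 N. Pads are 22 mm wide; open, the fingers measure 114 mm over their backs; the gripper's body (76 mm by 85 mm) begins 54 mm behind the grasp point. The pads swing forward as they close: fully open they stand 13 mm farther back than shut.
Start: joints at [1, 0.053, 1.613, -0, 1.476, -0.119], TCP at [0.273, 0.562, 0.222] pointing down, gripper open.
Joint ranges: [-3.01, 3.01], [-1.01, 2.22], [0.06, 2.58], [-1.02, 4.17], [0.09, 2.62], [-3.14, 3.14]. Speed limits (rad/s): [2.57, 2.57, 3.14, 3.14, 3.14, 3.14].

## Interface

Orientations are given as a unit quaternion [w, x, y, z].
In Python, from plant import manip gives the robot as it stands. The module is installed in compiled form; this text tells all that it offers.
- The arm moves only by the tool move_arm, never from a script. Its argument "rows" is a list of rows, each a list of 7 numbers: the shift along the tool's x, y, z in cm, then the turn, a rotation vector about the tool's x, y, z in degrees, then the opening, from -1 (shut) to 1 (fully open). In form: [[tx, ty, tz, ax, ay, az, jaw], ...]. A call has 1 to 20 rows; each row shifts and turns the commanded pose from where the row before left it, along the tool's axes as they then stand; what a row does not reach is not made up. A row lasts 1/12 s, in which the tool goes at most 41.7 mm and 7.16 degrees, less where a joint would pass 70% of its speed; a pose out of reach is approached as far as the arm can. A call is refused whole if a number of a shift passes 4.17 or a number of a turn 7.16, either way. A call with a gripper value outside its range is refused whole. The fingers move at their own pace and stop on an object; the grip force is fixed at half the most. Time passes only in rows, so rows that do not move let the fingers close. It gives the time, the measured TCP pose, the force, the opening and the grip force at its end, in the units of the state.
- manip.state(): the state, without advancing time (a new reading comes with each control period).
- manip.grab_frame(name): name is "side" or "top" or "wrist"; returns a dict with "img" (384x512x3 uint8, blue, green, red), "mtx" (3x3 intrinsics, pixels), "R" (3x3) and "t" (3): a world point X has camera coordinates R X + t. Camera axes: x right, y down, z forward; pixel columns grow to the right and rows downward; lengths in m; the calibration is good to about 2 mm. A picture is of the moment at which its call begins. There is no depth.
- manip.job_done(): hands the job in; it is judged then, once.
The state is a dict: "time": time; "joint_pos": joint angles; "joint_vel": joint speeds; "joint_efforts": joint torques, N m; "tool_pos": TCP position; "tool_rot": TCP orientation; "contact_force": force on the tool from outside, world axes, zero at the start; "ft_torque": the same for the moment, N m; "gripper_width": opening from 0.0 (shut) to 1.0 (fully open); "grasp_force": force on a finger pad.
Only numpy, scipy, OpenCV 4.12 (cv2) and the standard library are available. Lean on these libraries where they do the work, as an engineer would, in place of code of your own. Each camera call takes 0.05 s, during which the arm holds its last target. There are 200 camera calls.

## Task

Pick up the steel sample cell, stand it upright on the round sprung pad of the clamping fixture just clear of the V-shaped stop, and press it straight down until the pad is fully depressed and the cell sits on the white disc round it. Keeping it down, slide it back squarely into the V-stop and push with a steady 10 N or so (the sprung stop yields about 5 mm), never ramming it. Finish while still gripping and holding it like that, so that a colleague can fasten the strap; leave everything else on the table where it is.

Things in the scene. Friction and masses are not known exactly. Their poses are not given: they have to be found in the camera images.
- cell: plain turned steel sample cell, an open cup 50 mm in diameter and 70 mm tall, 10 mm wall, about 0.26 kg (varies); stands mouth up on the table. Origin: centre of its underside; z: its axis, up.
- fixture: fixed fixture: aluminium base plate, x -55 to 95 mm, y -48 to 48 mm in its frame; slippery white disc 80 mm across, top at 14 mm; black sprung pad in it; V-stop; bracket at x 72 to 88 mm, 62 mm high. Studs at x 30, y +-38 mm, 27 mm high. Origin: on the pad's axis at table height; x: push direction, pad to stop (away from the robot, +-0.35 rad); y: across the V; z up.
- seat (a point): point on the pad's axis at the height of the slide disc's top (14 mm above the table), axes as the fixture's. A cell on this axis just touches both faces of the stop at rest; 10 to 14 mm short of it (towards -x) it is on the pad and clear of the stop.
- pad (a joint): black sprung pad, disc 44 mm in diameter, its top 8 mm above the white slide disc at rest. Value 0 = up; grows as it is pressed down, about 0.008 m when flush, where the cell's underside lands on the disc and stops. Slippery (friction about 0.12); spring about 4 N at the start and 10 N flush; the cell's own weight does not sink it.
- stop (a joint): steel V-stop: two upright faces of 120 degrees included angle opening towards -x of the fixture, 40 mm wide, from 20 to 68 mm above the table, sliding back along the fixture's x on a spring. Value 0 = at rest; grows as it is pushed, 2 N per mm with no preload (0.005 m = 10 N), end of travel 0.012 m. It returns when let go.
- oring_tin: bystander: round flat tin, 66 mm across, 24 mm tall; origin under its centre. It and the cell may stand in either of two places.
- vial: bystander: screw-cap vial, 25 mm in diameter, 62 mm tall; origin under its centre
- tape_roll: bystander: roll of tape lying flat, 74 mm across, 25 mm tall; origin under its centre
- spanner: bystander: small steel spanner lying flat, 160 x 33 x 6 mm, long along its y; origin under its centre
- hex_key: bystander: hex key lying flat, 102 x 28 x 5 mm, long along its y; origin under its centre
There are look-alikes about, which are no part of the job. Several things have the shape of the cell; the one meant has the colours described above.

How it is judged:
On the way, in this order (a step that is already met when the one before it is completed fails the run):
1. the cell is gripped and lifted clear of the table (underside above 35 mm) (height (world z) of cell above 0.035 m and contact force between the fingers and cell above 3 N), for 0.1 s.
2. the gripped cell, upright, holds the pad fully depressed (6.5 mm or more) while still clear of the stop (less than 1 N on it) (value of joint pad above 0.0065 m and angle between cell's own z axis and vertical below 0.12 rad and y of cell in the frame of fixture between -0.005 and 0.005 m and contact force between the fingers and cell above 3 N and contact force between cell and stop below 1 N), for 0.2 s.
3. still held down, the cell presses on the stop with 6 to 15 N (value of joint pad above 0.0065 m and angle between cell's own z axis and vertical below 0.12 rad and y of cell in the frame of fixture between -0.005 and 0.005 m and contact force between the fingers and cell above 3 N and contact force between cell and stop between 6 and 15 N), for 0.3 s.
At the end, for the whole second after the job is handed in: The fingers still grip the cell (over 3 N); it is upright within 0.12 rad, centred across the V within 5 mm, the pad is pressed 6.5 mm or more, and the cell presses on the stop with 6 to 15 N, at rest, through the last second (all of step 3 and linear speed of cell below 0.01 m/s); the arm keeps its last pose, push and grip.
It fails at once if the round tin, vial, tape roll, spanner or hex key is moved more than 25 mm (distance of any of oring_tin, vial, tape_roll, spanner, hex_key from where it was at the start of the episode above 0.025 m).
It fails at once if the stop is rammed: more than 25 N on it (contact force between cell and stop above 25 N).
It also fails if it takes over 48 s, if anything falls off the work surface, if the arm or the gripper's body presses on something with over 40 N, if the wrist force passes 120 N, or if a joint passes its speed limit or range.

## Working session

There is one attempt and no reset: what is moved stays moved. The work goes in short steps, Python scripts to look and compute and a tool call to move; the robot and the scene stay as the last step left them, time stands still between calls to the robot, and variables do not carry over. Pictures are saved under pics/ and viewed, at most 10 in all, crops included, and the job is handed in when it is done.

Besides the shell and the picture viewer there is one more tool, called after ">>>" as name([rows], argument=value, ...), one row to a line, values as JSON. move_arm: Moves the arm, as the interface text tells. Its arguments: {"type":"object","properties":{"rows":{"type":"array","items":{"type":"array","items":{"type":"number"}}}},"required":["rows"]}

```bash
mkdir -p pics
cat > h.py <<'E'
import numpy as np, cv2, json
from plant import manip
def grab(n,tag):
    f=manip.grab_frame(n); cv2.imwrite(f'pics/{tag}.png',f['img']); 
    np.savez(f'pics/{tag}.npz',**{k:np.asarray(f[k]) for k in('img','mtx','R','t')}); return f
def load(tag): return dict(np.load(f'pics/{tag}.npz'))
def ray(f,uv):
    d=np.linalg.solve(np.array(f['mtx']),[uv[0],uv[1],1]); R=np.array(f['R']); return -R.T@np.array(f['t']), R.T@d
def plane(f,uv,z):
    c,d=ray(f,uv); return c+d*(z-c[2])/d[2]
def proj(f,X):
    p=f['mtx']@(f['R']@np.array(X)+f['t']); return p[:2]/p[2]
def tri(obs):
    A=np.zeros((3,3));b=np.zeros(3)
    for f,uv in obs:
        c,d=ray(f,uv); d/=np.linalg.norm(d); P=np.eye(3)-np.outer(d,d); A+=P;b+=P@c
    return np.linalg.solve(A,b)
E
python3 - <<'E'
from h import *
print(manip.state(), manip.tip_reach)
for n in('top','side','wrist'): f=grab(n,n+'0'); print(n,-np.array(f['R']).T@np.array(f['t']))
cv2.imwrite('pics/all.png',cv2.resize(np.hstack([load('top0')['img'],load('side0')['img']]),(800,300)))
E
```

```text
{'time': 0.0, 'joint_pos': array([ 9.99995647e-01,  5.33791147e-02,  1.61429558e+00,  3.80989266e-06,
        1.47597646e+00, -1.18986943e-01]), 'joint_vel': array([ 1.08663800e-03, -7.58689737e-04, -3.16284997e-04,  1.24545991e-03,
       -6.98576617e-05, -1.10215159e-03]), 'joint_efforts': array([ 1.99231792e-03, -3.93678331e+01, -3.70180535e+01,  1.12095561e-04,
        6.80013283e-03,  9.23419975e-06]), 'tool_pos': array([0.27251837, 0.56174978, 0.22034828]), 'tool_rot': array([-3.49771184e-04,  2.23990339e-01,  9.74590821e-01, -9.67999359e-04]), 'contact_force': array([-0.64441228,  1.36761924, -0.12839848]), 'ft_torque': array([-0.01680896,  0.00717449, -0.01363598]), 'grasp_force': 0.0, 'gripper_width': 1.0041067473141203} 0.019
top [ 0.45290011 -0.05268848  1.11178402]
side [0.43729212 0.7060859  0.63208259]
wrist [0.20660982 0.59297354 0.37174039]
```

View pics/top0.png

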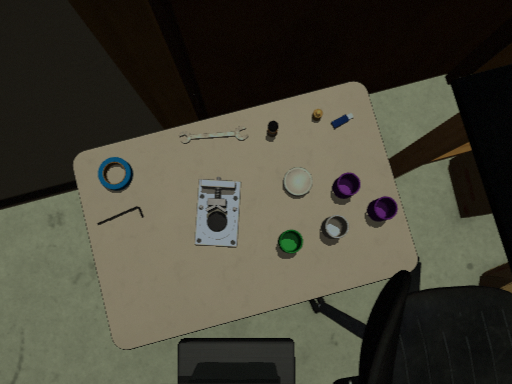

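View pics/side0.png

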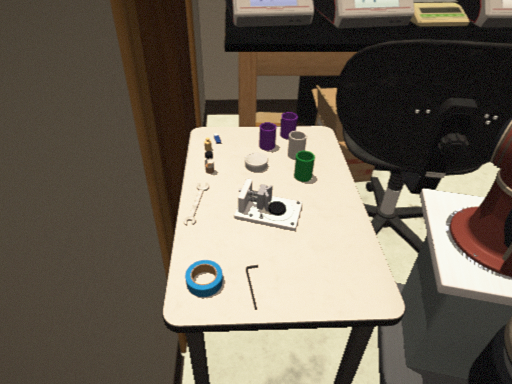

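The top view shows the grey cell at about (335,228) with purple cups at (346,186) and (382,209) and a green cup at (290,242). The tin is at (298,182), and the fixture is at (217,213) with its pad at (217,222) and its stop above the pad. In the side view the cell is at (297,147) and the fixture at (268,207).

Run:
```python
from h import *
t=load('top0');s=load('side0')
a=cv2.resize(t['img'][170:255,185:250],None,fx=6,fy=6,interpolation=cv2.INTER_CUBIC)
b=cv2.resize(s['img'][175:235,230:305],None,fx=5,fy=5,interpolation=cv2.INTER_CUBIC)
c=cv2.resize(t['img'][210:255,310:360],None,fx=5,fy=5,interpolation=cv2.INTER_CUBIC)
out=np.zeros((530,390+375,3),np.uint8); out[:510,:390]=a; out[:300,390:765]=b; out[302:527,390:640]=c
cv2.imwrite('pics/c1.png',out)
for uv,z in (((335,227),.07),((217,222),.022),((219,185),.062),((298,181),.024),((290,241),.07),((272,129),.03)): print(uv,plane(t,uv,z).round(3))
print(tri([(t,(335,227)),(s,(297,141))]))
print(tri([(t,(217,222)),(s,(277,208))]))
```

```text
(335, 227) [ 0.498 -0.229  0.07 ]
(217, 222) [0.511 0.027 0.022]
(219, 185) [0.589 0.021 0.062]
(298, 181) [ 0.604 -0.155  0.024]
(290, 241) [ 0.468 -0.132  0.07 ]
(272, 129) [ 0.722 -0.096  0.03 ]
[ 0.49957398 -0.233225    0.04471372]
[0.51240415 0.02788983 0.01215939]
```

View pics/c1.png

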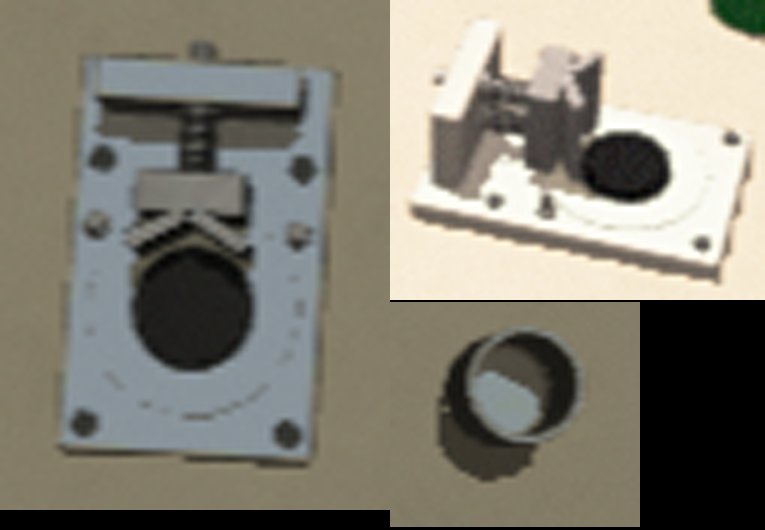

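The crops show the fixture's plate corners, pad and V-stop clearly. The cell rim is centred at about (337,226.4) in the top view.

Run:
```python
from h import *
from scipy.spatial.transform import Rotation as Ro
t=load('top0');w=load('wrist0')
c=[plane(t,(185+u/6,170+v/6),.012) for u,v in((62,445),(312,463),(333,72),(85,57))]
for p in c: print(p.round(4))
for a,b in((0,3),(1,2)): d=c[b]-c[a]; print(np.linalg.norm(d),np.arctan2(d[1],d[0]))
d=c[0]-c[1]; print(np.linalg.norm(d), np.arctan2(-d[0],d[1]))
st=manip.state(); q=st['tool_rot']; R=Ro.from_quat(np.r_[q[1:],q[0]]).as_matrix()
print('cam in tool',R.T@(-w['R'].T@w['t']-st['tool_pos'])); print((w['R']@R).round(3)); print(w['mtx'], t['mtx'])
print('tool axes\n',R.round(3))
```

```text
[0.4617 0.076  0.012 ]
[ 0.4552 -0.0177  0.012 ]
[ 0.6029 -0.0248  0.012 ]
[0.6085 0.0696 0.012 ]
0.14692833372564895 -0.04407168694998688
0.14793814280050735 -0.048453113972975165
0.0939200359744038 -0.06989258952967053
cam in tool [ 0.07295547 -0.00105571 -0.15110079]
[[ 0.001  1.    -0.   ]
 [-0.957  0.001 -0.288]
 [-0.288  0.001  0.957]]
[[306.07620808   0.         254.54024102]
 [  0.         306.07620808 189.87370002]
 [  0.           0.           1.        ]] [[486.2392364    0.         254.0269109 ]
 [  0.         486.2392364  191.39742165]
 [  0.           0.           1.        ]]
tool axes
 [[-0.9    0.437 -0.001]
 [ 0.437  0.9   -0.001]
 [ 0.    -0.002 -1.   ]]
```

>>> move_arm([
  [0, 0, 0, 0, 0, -5.75, 1],
  [0, 0, 0, 0, 0, -5.75, 1],
  [0, 0, 0, 0, 0, -5.75, 1],
  [0, 0, 0, 0, 0, -5.75, 1],
  [-1.75, -4, 0, 0, 0, 0, 1],
  [-1.75, -4, 0, 0, 0, 0, 1],
  [-1.75, -4, 0, 0, 0, 0, 1],
  [-1.75, -4, 0, 0, 0, 0, 1],
  [-1.75, -4, 0, 0, 0, 0, 1],
  [-1.75, -4, 0, 0, 0, 0, 1],
  [-1.75, -4, 0, 0, 0, 0, 1],
  [-1.75, -4, 0, 0, 0, 0, 1],
  [-1.75, -4, 0, 0, 0, 0, 1],
  [-1.75, -4, 0, 0, 0, 0, 1],
  [-1.75, -4, 0, 0, 0, 0, 1],
  [-1.75, -4, 0, 0, 0, 0, 1],
  [-1.75, -4, 0, 0, 0, 0, 1],
  [0, 0, 0, 0, 0, 0, 1],
  [0, 0, 0, 0, 0, 0, 1],
])

```text
time: 1.73
tool_pos: [0.4649, 0.0539, 0.2212]
tool_rot: [-0.0, 0.028, 1.0, 0.0]
contact_force: [-0.3, 0.5, -1.0]
gripper_width: 1.001
grasp_force: 0.0
```

Run:
```python
from h import *
s=manip.state(); print(s['tool_pos'],s['tool_rot'],s['joint_pos'],s['time']); f=grab('wrist','w1')
cv2.imwrite('pics/w1v.png',cv2.resize(f['img'],(800,600),interpolation=cv2.INTER_CUBIC))
```

```text
[0.46488046 0.05390055 0.22124961] [-4.59255906e-04  2.75238610e-02  9.99621031e-01  1.43798273e-04] [-4.39616349e-02 -3.37552864e-01  1.96468280e+00  2.72882078e-04
  1.51538583e+00 -1.55971852e+00] 1.7333
```

View pics/w1v.png

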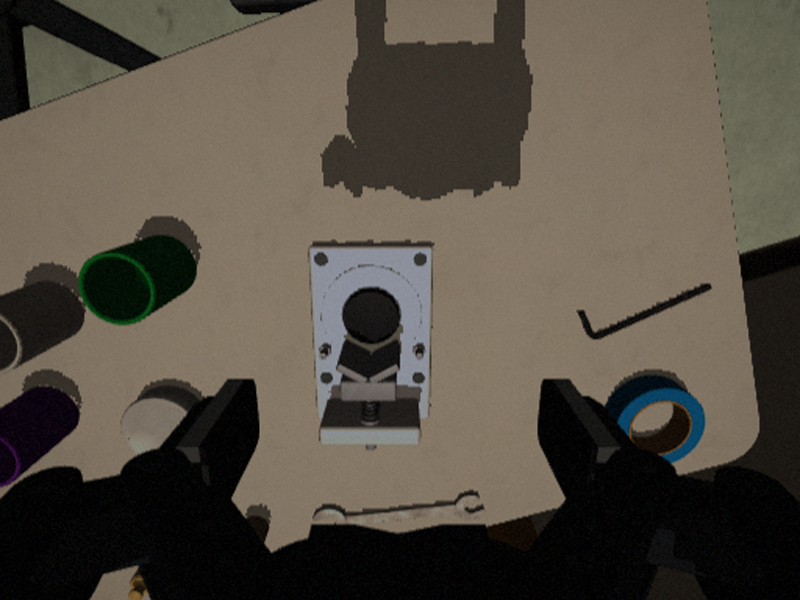

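The wrist view is turned half round, with the robot side at the top. It shows the pad at (371,314), the plate's near corners at (311,244) and (433,244), studs at (324,350) and (419,350), and the grey cell at the far left near (20,330).

```bash
cat > fx.py <<'E'
from h import *
def padfit(f,seed,upfac,sgn,r0):
    # dark blob about the seed; ray-cast outward for the dark/bright edge, only on the half away from the V
    g=cv2.GaussianBlur(cv2.cvtColor(f['img'],cv2.COLOR_BGR2GRAY),(0,0),.6).astype(float)
    pts=[]
    for a in np.deg2rad(np.arange(-20,201,4)):
        r=np.arange(r0*.6,r0*1.5,.1); u=seed[0]+r*np.cos(a); v=seed[1]-sgn*r*np.sin(a)
        p=cv2.remap(g,u.astype(np.float32)[None],v.astype(np.float32)[None],cv2.INTER_LINEAR)[0]
        k=np.argmax(np.diff(p.astype(float))); pts.append((u[k],v[k]))
    return np.array(pts)
def circ(P):
    A=np.c_[2*P[:,:2],np.ones(len(P))]
    for _ in range(4):
        x=np.linalg.lstsq(A,(P[:,:2]**2).sum(1),rcond=None)[0]; r=np.sqrt(x[2]+x[0]**2+x[1]**2)
        e=abs(np.hypot(P[:,0]-x[0],P[:,1]-x[1])-r); k=e<max(2*np.median(e),.0008); P=P[k];A=A[k]
    return x[:2],r,len(P)
E
python3 - <<'E'
from fx import *
w=load('w1');t=load('top0')
for f,seed,sgn,r0,n in((w,(237.4,201),1,19,'w'),(t,(217.1,221.7),-1,10,'t')):
    p=padfit(f,seed,0,sgn,r0); c,r,k=circ(np.array([plane(f,q,.022) for q in p])); print(n,c.round(4),r.round(4),k)
    X=proj(f,[*c,.022]); print(X); globals()['o'+n]=(f,X)
print('tri',tri([ow,ot]))
g=cv2.cvtColor(w['img'],cv2.COLOR_BGR2GRAY).astype(float)
# side edges: per row, steepest rise/fall near expected col
L=[];Rr=[]
for v in range(165,255,2):
    d=np.diff(cv2.GaussianBlur(g[v:v+1],(0,0),.7)[0]); 
    l=190+np.argmax(d[190:215]); r=262+np.argmin(d[262:292]); L.append((l+.5,v)); Rr.append((r+.5,v))
for E,n in((L,'L'),(Rr,'R')):
    P=np.array([plane(w,q,.012)[:2] for q in E]); vx,vy,x0,y0=cv2.fitLine(P.astype(np.float32),cv2.DIST_HUBER,0,.001,.001).ravel()
    print(n,'ang',np.arctan(vy/vx),'y at x=.51',y0+(0.51-x0)*vy/vx)
st=[plane(w,(324*.64,350*.64),.027),plane(w,(419*.64,350*.64),.027)]; m=(st[0]+st[1])/2; d=st[1]-st[0]; print('studs',m,np.linalg.norm(d),np.arctan2(-d[0],d[1]))
E
```

```text
w [0.5106 0.0296] 0.0227 56
[237.21120574 201.60459638]
t [0.5122 0.0281] 0.0218 44
[216.57281079 221.50413551]
tri [0.51267436 0.02881377 0.01536435]
L ang -0.026773186 y at x=.51 -0.016537024
R ang -0.061572377 y at x=.51 0.07606168
studs [0.53768618 0.02858695 0.027     ] 0.07415802932091928 -0.05446336777123056
```

>>> move_arm([
  [-0.3, -3.9, 0, 0, 0, 0, 1],
  [-0.3, -3.9, 0, 0, 0, 0, 1],
  [-0.3, -3.9, 0, 0, 0, 0, 1],
  [-0.3, -3.9, 0, 0, 0, 0, 1],
  [-0.3, -3.9, 0, 0, 0, 0, 1],
  [-0.3, -3.9, 0, 0, 0, 0, 1],
  [-0.3, -3.9, 0, 0, 0, 0, 1],
  [0, 0, 0, 0, 0, 0, 1],
  [0, 0, 0, 0, 0, 0, 1],
])

```text
time: 2.53
tool_pos: [0.4721, -0.2178, 0.2212]
tool_rot: [-0.0, 0.025, 1.0, 0.0]
contact_force: [-0.6, 0.1, -0.7]
gripper_width: 1.001
grasp_force: 0.0
```

Run:
```python
from h import *
s=manip.state(); print(s['tool_pos'],s['tool_rot'],s['joint_pos'],s['time']); f=grab('wrist','w2')
cv2.imwrite('pics/w2v.png',cv2.resize(f['img'],(800,600),interpolation=cv2.INTER_CUBIC))
```

```text
[ 0.47211827 -0.21778144  0.2212458 ] [-3.22313968e-04  2.54446146e-02  9.99676057e-01  4.98679602e-04] [-5.75688969e-01 -2.00947599e-01  1.85381079e+00  5.14763167e-04
  1.48980046e+00 -2.09563249e+00] 2.5333
```

View pics/w2v.png

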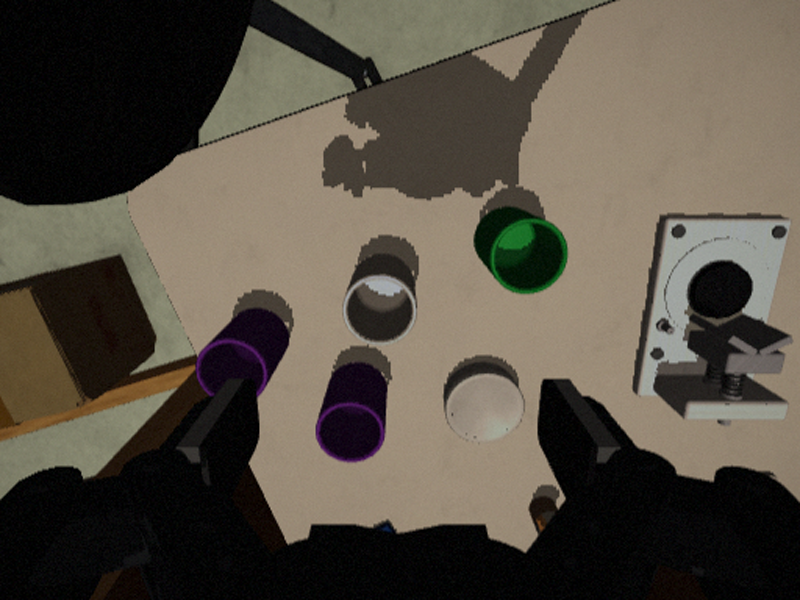

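The wrist view shows the cell rim as an ellipse centred at (380,308), with outer edges at u 343 and 416. The green rim is at (529,255), the purple rims are at (232,370) and (350,432), and the tin is at (484,402).

Run:
```python
from fx import *
w=load('w2');t=load('top0')
def rim(f,seed,r0,rm):
    g=cv2.cvtColor(f['img'],cv2.COLOR_BGR2HSV); h=g[...,2].astype(float)-1.0*g[...,1]
    out=[]
    return out
# bright rim pixels, ring-shaped: threshold relative, ellipse fit on outer contour
g=cv2.resize(w['img'],None,fx=4,fy=4,interpolation=cv2.INTER_CUBIC)
lab=cv2.cvtColor(g,cv2.COLOR_BGR2LAB).astype(int)
m=((lab[...,2]<135)&(lab[...,0]>95)).astype(np.uint8); roi=np.zeros_like(m); roi[165*4:228*4,210*4:275*4]=1; m*=roi
c=max(cv2.findContours(m,cv2.RETR_EXTERNAL,cv2.CHAIN_APPROX_NONE)[0],key=cv2.contourArea)
e=cv2.fitEllipse(cv2.convexHull(c)); uv=(np.array(e[0])-1.5)/4; print('ell',uv,np.array(e[1])/4)
X=plane(w,uv,.07); print('cell',X)
P=np.array([plane(w,(q[0]-1.5)/4,.07) for q in cv2.convexHull(c)]); print('circ',circ(P))
print('tri',tri([(w,uv),(t,(337,226.4))]), 'top',plane(t,(337,226.4),.07))
for n,u in(('p1',(232,370)),('p2',(350,432)),('g',(529,255))): print(n,plane(w,np.array(u)*.64,.07).round(3))
print('tin',plane(w,np.array((484,402))*.64,.024).round(3))
print('pad',plane(w,(720*.64,288*.64),.022))
```

```text
ell [242.5606842  197.82449341] [44.997715   47.23442841]
cell [ 0.49776614 -0.23230005  0.07      ]
circ (array([ 0.49830926, -0.23232441]), np.float64(0.024600287996646892), 45)
tri [ 0.49941327 -0.23323377  0.06598348] top [ 0.49952978 -0.2332608   0.07      ]
p1 [ 0.537 -0.337  0.07 ]
p2 [ 0.59  -0.259  0.07 ]
g [ 0.466 -0.134  0.07 ]
tin [ 0.597 -0.154  0.024]
pad [0.50967246 0.02550884 0.022     ]
```

>>> move_arm([
  [-2.8, -1.4, 2, 0, 0, 0, 1],
  [0, 0, 3.5, 0, 0, 0, 1],
  [0, 0, 3.5, 0, 0, 0, 1],
  [0, 0, 3.5, 0, 0, 0, 1],
  [0, 0, 3, 0, 0, 0, 1],
  [0, 0, 1.4, 0, 0, 0, 1],
  [0, 0, 0, 0, 0, 0, 1],
  [0, 0, 0, 0, 0, 0, 1],
])

```text
time: 3.25
tool_pos: [0.4991, -0.231, 0.052]
tool_rot: [-0.001, 0.024, 1.0, 0.001]
contact_force: [-0.0, 0.0, 0.5]
gripper_width: 1.0
grasp_force: 0.0
```

Run:
```python
from h import *
s=manip.state(); print(s['tool_pos'],s['tool_rot'],s['contact_force']); f=grab('wrist','w3')
cv2.imwrite('pics/w3v.png',cv2.resize(f['img'],(800,600),interpolation=cv2.INTER_CUBIC))
```

```text
[ 0.49914827 -0.2310085   0.0520401 ] [-7.75384692e-04  2.36973780e-02  9.99718679e-01  6.29752602e-04] [-0.01549987  0.00969593  0.5280525 ]
```

View pics/w3v.png

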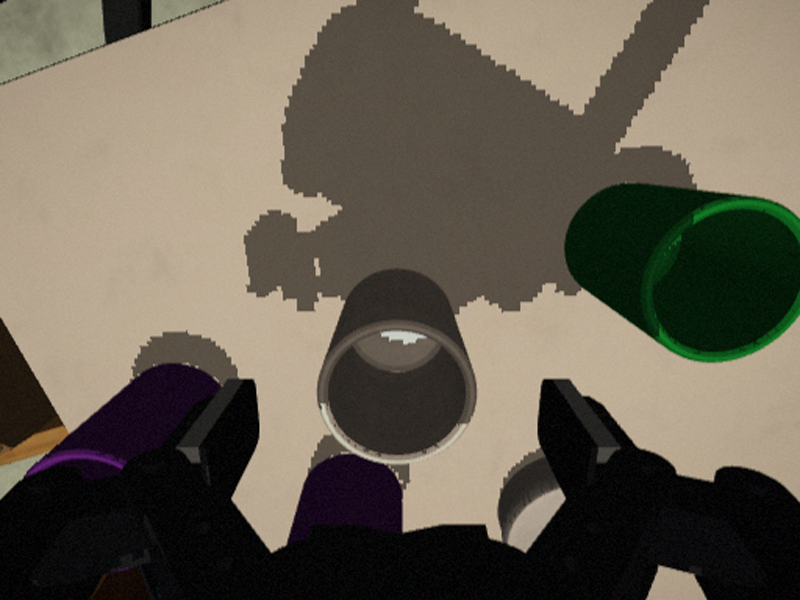

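The cell rim is centred between the fingers, at u 397 against a midline of about 398. The tool is still 1 cm high.

>>> move_arm([
  [0.15, 0, 1.0, 0, 0, 0, 1],
  [0, 0, 0, 0, 0, 0, 1],
  [0, 0, 0, 0, 0, 0, -1],
  [0, 0, 0, 0, 0, 0, -1],
  [0, 0, 0, 0, 0, 0, -1],
  [0, 0, 0, 0, 0, 0, -1],
  [0, 0, 0, 0, 0, 0, -1],
  [0, 0, 0, 0, 0, 0, -1],
  [0, 0, 0, 0, 0, 0, -1],
  [0, 0, 0, 0, 0, 0, -1],
])

```text
time: 4.13
tool_pos: [0.4984, -0.2335, 0.0438]
tool_rot: [0.001, 0.025, 1.0, -0.0]
contact_force: [-1.1, 2.3, 6.6]
gripper_width: 0.563
grasp_force: 62.0
```

>>> move_arm([
  [0, 0, -2, 0, 0, 0, -1],
  [0, 0, -3, 0, 0, 0, -1],
  [0, 0, -3.5, 0, 0, 0, -1],
  [0, 0, -3, 0, 0, 0, -1],
  [0, 0, 0, 0, 0, 0, -1],
  [0.2, 3, 0, 0, 0, 0, -1],
  [0.2, 3.5, 0, 0, 0, 0, -1],
  [0.2, 3.5, 0, 0, 0, 0, -1],
  [0.2, 3.5, 0, 0, 0, 0, -1],
  [0.2, 3.5, 0, 0, 0, 0, -1],
  [0.2, 3.5, 0, 0, 0, 0, -1],
  [0, 3.5, 0, 0, 0, 0, -1],
  [0, 2.3, 0, 0, 0, 0, -1],
  [0, 0, 0, 0, 0, 0, -1],
  [0, 0, 0, 0, 0, 0, -1],
])

```text
time: 5.38
tool_pos: [0.4981, 0.0308, 0.1561]
tool_rot: [-0.001, 0.024, 1.0, -0.0]
contact_force: [-0.0, -0.9, -2.2]
gripper_width: 0.557
grasp_force: 63.3
```

Run:
```python
from h import *
s=manip.state(); print(s['tool_pos'],s['tool_rot'],s['contact_force'],s['grasp_force']); f=grab('wrist','w4');g=grab('side','s4');t=grab('top','t4')
o=np.zeros((600,800,3),np.uint8)
o[:345,:460]=cv2.resize(f['img'],(460,345)); o[:360,460:]=cv2.resize(g['img'][130:235,220:319],(340,360)); o[360:600,:320]=cv2.resize(t['img'][160:260,150:283],(320,240))
cv2.imwrite('pics/v4.png',o)
```

```text
[0.49810065 0.03075001 0.15614568] [-1.04849615e-03  2.39237469e-02  9.99713194e-01 -2.92578592e-04] [-0.04483689 -0.85815112 -2.19078852] 63.335458056599236
```

View pics/v4.png

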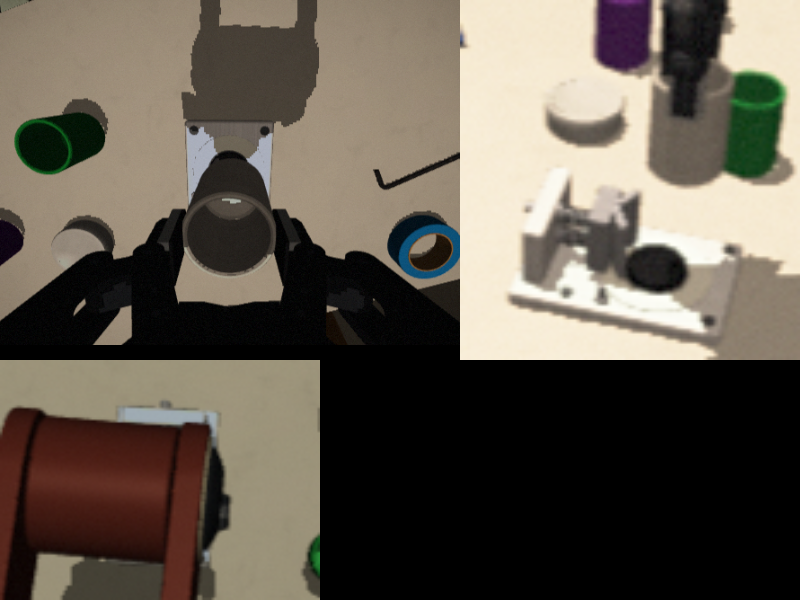

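The cell hangs upright in the grip with its rim at (231,233) in the wrist panel. It sits about 14–15 mm short of the seat and about 1 mm to the left. I'll shift it slightly and lower it to just above the pad.

>>> move_arm([
  [-0.2, -0.12, 2, 0, 0, 0, -1],
  [0, 0, 2.5, 0, 0, 0, -1],
  [0, 0, 2.0, 0, 0, 0, -1],
  [0, 0, 1.2, 0, 0, 0, -1],
  [0, 0, 0.5, 0, 0, 0, -1],
  [0, 0, 0.2, 0, 0, 0, -1],
  [0, 0, 0, 0, 0, 0, -1],
  [0, 0, 0, 0, 0, 0, -1],
  [0, 0, 0, 0, 0, 0, -1],
])

```text
time: 6.28
tool_pos: [0.5021, 0.0285, 0.0751]
tool_rot: [0.001, 0.025, 1.0, -0.0]
contact_force: [-0.5, 1.0, -2.3]
gripper_width: 0.561
grasp_force: 63.3
```

Run:
```python
from h import *
s=manip.state(); print(s['tool_pos'],s['tool_rot'],s['contact_force'],s['time']); f=grab('wrist','w5');g=grab('side','s5')
o=np.zeros((600,800,3),np.uint8)
o[:300,:400]=cv2.resize(f['img'],(400,300)); o[:600,400:]=cv2.resize(g['img'][130:235,235:305],(400,600),interpolation=cv2.INTER_CUBIC)
o[300:600,:400]=cv2.resize(f['img'][120:312,128:384],(400,300))
cv2.imwrite('pics/v5.png',o)
```

```text
[0.5020612  0.02847571 0.07514148] [ 1.36455171e-03  2.52292658e-02  9.99680754e-01 -1.10138377e-04] [-0.469251    1.00684667 -2.32403401] 6.2833
```

View pics/v5.png

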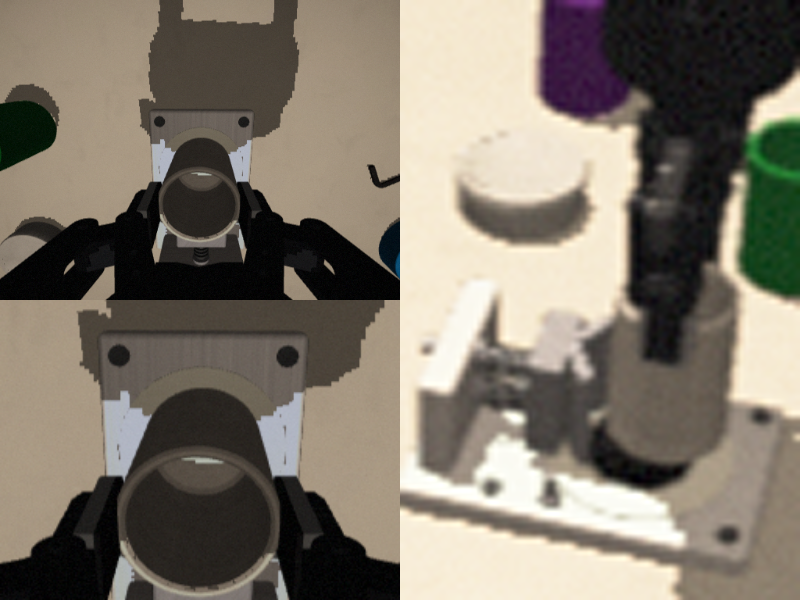

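The cell is over the pad, clear of the V-stop and centred across it to within about 1 mm. I'll press down in small steps.

>>> move_arm([
  [0.1, 0.1, 0.3, 0, 0, 0, -1],
  [0, 0, 0.3, 0, 0, 0, -1],
  [0, 0, 0.2, 0, 0, 0, -1],
  [0, 0, 0.2, 0, 0, 0, -1],
  [0, 0, 0, 0, 0, 0, -1],
  [0, 0, 0, 0, 0, 0, -1],
  [0, 0, 0, 0, 0, 0, -1],
])

```text
time: 6.97
tool_pos: [0.5004, 0.0297, 0.0642]
tool_rot: [0.0, 0.025, 1.0, -0.0]
contact_force: [-2.2, 0.8, 2.5]
gripper_width: 0.559
grasp_force: 63.8
```

>>> move_arm([
  [0, 0, 0.1, 0, 0, 0, -1],
  [0, 0, 0.1, 0, 0, 0, -1],
  [0, 0, 0.1, 0, 0, 0, -1],
  [0, 0, 0, 0, 0, 0, -1],
  [0, 0, 0, 0, 0, 0, -1],
  [0, 0, 0, 0, 0, 0, -1],
])

```text
time: 7.47
tool_pos: [0.5003, 0.0297, 0.061]
tool_rot: [0.0, 0.025, 1.0, -0.0]
contact_force: [-0.7, 0.4, 5.1]
gripper_width: 0.561
grasp_force: 64.1
```

>>> move_arm([
  [0, 0, 0.1, 0, 0, 0, -1],
  [0, 0, 0.1, 0, 0, 0, -1],
  [0, 0, 0.1, 0, 0, 0, -1],
  [0, 0, 0, 0, 0, 0, -1],
  [0, 0, 0, 0, 0, 0, -1],
  [0, 0, 0, 0, 0, 0, -1],
])

```text
time: 7.97
tool_pos: [0.5004, 0.0297, 0.0583]
tool_rot: [0.001, 0.025, 1.0, -0.0]
contact_force: [-0.3, 1.0, 6.8]
gripper_width: 0.56
grasp_force: 64.2
```

>>> move_arm([
  [0, 0, 0.1, 0, 0, 0, -1],
  [0, 0, 0.05, 0, 0, 0, -1],
  [0, 0, 0, 0, 0, 0, -1],
  [0, 0, 0, 0, 0, 0, -1],
  [0, 0, 0, 0, 0, 0, -1],
  [0, 0, 0, 0, 0, 0, -1],
])

```text
time: 8.47
tool_pos: [0.5011, 0.0296, 0.0578]
tool_rot: [0.001, 0.025, 1.0, -0.0]
contact_force: [-2.2, 0.5, 10.6]
gripper_width: 0.562
grasp_force: 64.7
```

>>> move_arm([
  [0, 0, 0.1, 0, 0, 0, -1],
  [0, 0, 0, 0, 0, 0, -1],
  [0, 0, 0, 0, 0, 0, -1],
  [0, 0, 0, 0, 0, 0, -1],
  [0, 0, 0, 0, 0, 0, -1],
])

```text
time: 8.88
tool_pos: [0.5017, 0.0296, 0.0578]
tool_rot: [0.002, 0.025, 1.0, -0.0]
contact_force: [-3.4, 1.5, 15.1]
gripper_width: 0.566
grasp_force: 65.0
```

>>> move_arm([
  [-0.1, 0, 0, 0, 0, 0, -1],
  [-0.1, 0, 0, 0, 0, 0, -1],
  [-0.1, 0, 0, 0, 0, 0, -1],
  [-0.1, 0, 0, 0, 0, 0, -1],
  [0, 0, 0, 0, 0, 0, -1],
  [0, 0, 0, 0, 0, 0, -1],
  [0, 0, 0, 0, 0, 0, -1],
])

```text
time: 9.47
tool_pos: [0.5058, 0.0292, 0.0578]
tool_rot: [0.002, 0.025, 1.0, -0.0]
contact_force: [-3.4, 0.7, 13.9]
gripper_width: 0.558
grasp_force: 65.0
```

>>> move_arm([
  [-0.1, 0, 0, 0, 0, 0, -1],
  [-0.1, 0, 0, 0, 0, 0, -1],
  [-0.1, 0, 0, 0, 0, 0, -1],
  [0, 0, 0, 0, 0, 0, -1],
  [0, 0, 0, 0, 0, 0, -1],
  [0, 0, 0, 0, 0, 0, -1],
])

```text
time: 9.97
tool_pos: [0.5088, 0.029, 0.0578]
tool_rot: [0.002, 0.025, 1.0, -0.0]
contact_force: [-2.8, -0.1, 14.2]
gripper_width: 0.561
grasp_force: 65.0
```

>>> move_arm([
  [-0.1, 0, 0, 0, 0, 0, -1],
  [-0.1, 0, 0, 0, 0, 0, -1],
  [0, 0, 0, 0, 0, 0, -1],
  [0, 0, 0, 0, 0, 0, -1],
  [0, 0, 0, 0, 0, 0, -1],
  [0, 0, 0, 0, 0, 0, -1],
])

```text
time: 10.47
tool_pos: [0.5108, 0.0289, 0.0578]
tool_rot: [0.002, 0.025, 1.0, -0.0]
contact_force: [-2.2, 0.6, 13.5]
gripper_width: 0.563
grasp_force: 65.0
```

>>> move_arm([
  [-0.1, 0, 0, 0, 0, 0, -1],
  [-0.1, 0, 0, 0, 0, 0, -1],
  [0, 0, 0, 0, 0, 0, -1],
  [0, 0, 0, 0, 0, 0, -1],
  [0, 0, 0, 0, 0, 0, -1],
  [0, 0, 0, 0, 0, 0, -1],
])

```text
time: 10.97
tool_pos: [0.5124, 0.0288, 0.0578]
tool_rot: [0.001, 0.025, 1.0, -0.0]
contact_force: [-4.0, 1.1, 15.5]
gripper_width: 0.56
grasp_force: 65.1
```

>>> move_arm([
  [-0.1, 0, 0, 0, 0, 0, -1],
  [-0.1, 0, 0, 0, 0, 0, -1],
  [0, 0, 0, 0, 0, 0, -1],
  [0, 0, 0, 0, 0, 0, -1],
  [0, 0, 0, 0, 0, 0, -1],
  [0, 0, 0, 0, 0, 0, -1],
])

```text
time: 11.47
tool_pos: [0.5137, 0.0288, 0.0577]
tool_rot: [0.0, 0.025, 1.0, -0.0]
contact_force: [-6.7, 1.0, 17.4]
gripper_width: 0.563
grasp_force: 65.3
```

>>> move_arm([
  [-0.1, 0, 0, 0, 0, 0, -1],
  [-0.1, 0, 0, 0, 0, 0, -1],
  [0, 0, 0, 0, 0, 0, -1],
  [0, 0, 0, 0, 0, 0, -1],
  [0, 0, 0, 0, 0, 0, -1],
  [0, 0, 0, 0, 0, 0, -1],
])

```text
time: 11.97
tool_pos: [0.515, 0.0288, 0.0578]
tool_rot: [-0.001, 0.025, 1.0, -0.0]
contact_force: [-8.7, 0.7, 19.6]
gripper_width: 0.562
grasp_force: 65.6
```

>>> move_arm([
  [-0.1, 0, 0, 0, 0, 0, -1],
  [-0.05, 0, 0, 0, 0, 0, -1],
  [0, 0, 0, 0, 0, 0, -1],
  [0, 0, 0, 0, 0, 0, -1],
  [0, 0, 0, 0, 0, 0, -1],
  [0, 0, 0, 0, 0, 0, -1],
])

```text
time: 12.47
tool_pos: [0.5158, 0.0288, 0.0578]
tool_rot: [-0.002, 0.025, 1.0, -0.0]
contact_force: [-12.4, 1.7, 21.7]
gripper_width: 0.565
grasp_force: 65.8
```

Run:
```python
from h import *
F=[]
for i in range(8):
    g=manip.grab_frame('side'); s=manip.state(); F.append(np.r_[s['tool_pos'],s['contact_force']])
print(np.mean(F,0).round(4),np.std(F,0).round(4),s['tool_rot'],s['time'])
cv2.imwrite('pics/v6.png',cv2.resize(g['img'][130:235,235:305],(400,600),interpolation=cv2.INTER_CUBIC))
```

```text
[  0.5159   0.0288   0.0578 -12.1121   0.8498  22.083 ] [0.     0.     0.     0.48   0.4008 0.3989] [-1.62531142e-03  2.51090529e-02  9.99683361e-01 -2.65881409e-04] 12.8667
```

View pics/v6.png

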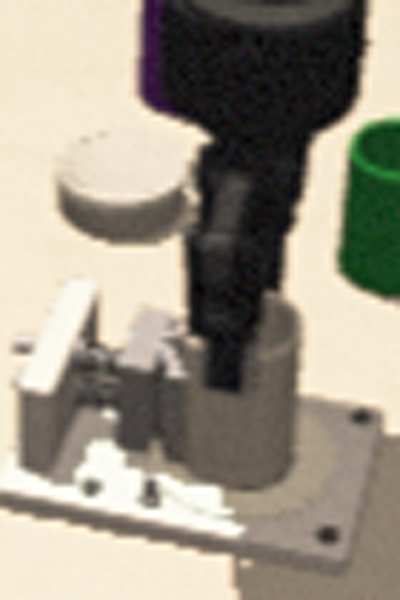

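The cell stands flush on the disc and squarely in the V. The reading is steady at about 12 N, of which about 3 N is friction, so the stop carries roughly 9 N.

```bash
python3 -c "
from plant import manip
print(manip.job_done())"
```

```text
the job is handed in; nothing more can be done
None
```

The job is handed in with the cell still gripped, upright and pressed flush on the disc, pushing on the V-stop with an estimated 9–10 N; the hand-in returned no verdict.

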